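# Load dessert boards into the self-levelling dispenser

## Robot

A 6-joint arm with a two-finger parallel gripper is mounted at the origin on the work surface. World frame = base frame: x ahead of the robot, y to its left, z up, the work surface at z = 0. Lengths are in m, angles in rad, forces in N, time in s.
With the tool pointing down it reaches from about 0.3 to 0.875 m from the base axis. Payload 6.4 kg.
Tool frame: the origin (TCP) lies midway between the tips of the shut fingers; the grasp point (between the pads) lies 19 mm behind it; z points along the fingers, y is the line along which they close (so a half turn about z gives the same grasp; the last joint's range is limited). The gripper opens to 85 mm and grips with 20 to 120 N. Pads are 22 mm wide; open, the fingers measure 114 mm over their backs; the gripper's body (76 mm by 85 mm) begins 54 mm behind the grasp point. The pads swing forward as they close: fully open they stand 13 mm farther back than shut.
Start: joints at [-0.206, 0.181, 1.607, -0, 1.354, -0.206], TCP at [0.575, 0, 0.231] pointing down, gripper open.
Joint ranges: [-2.99, 2.99], [-0.89, 2.07], [0.3, 2.58], [-1.14, 4.28], [0, 2.63], [-3.12, 3.12]. Speed limits (rad/s): [2.57, 2.57, 3.01, 3.14, 3.14, 3.14].

## Interface

Orientations are given as a unit quaternion [w, x, y, z].
In Python, from bench import ctrl gives the robot as it stands.
- The arm moves only by the tool drive_tool, never from a script. Its argument "plan" is a list that holds one entry, the list of rows, each a list of 4 numbers: the shift along the tool's x, y, z scaled (see below), then the turn about the tool's z scaled (see below). In form: [[[x, y, z, roll], ...]]. A call has 1 to 12 rows; each row is the pose to reach, as a shift and turn from the pose commanded when the call began, along the tool's axes at that moment, turning the shorter way round; what a row does not reach only later rows make up. The controller multiplies each number of a shift by 400 mm and each number of a turn by 180 degrees. A row lasts 1/12 s, in which the tool goes at most 41.7 mm and 7.16 degrees, less where a joint would pass 70% of its speed; a pose out of reach is approached as far as the arm can. A call with a number of a shift or a turn outside -1 to 1 is refused whole. A call with a gripper value outside its range is refused whole. "jaw" is the closure, from 0 (fully open) to 1 (shut), set as the call begins (left out, the last holds). The fingers move at their own pace and stop on an object; the grip force is fixed at half the most. Time passes only in rows, so rows that repeat a pose let the fingers close. It gives the time, the measured TCP pose, the force, the opening and the grip force at its end, in the units of the state.
- ctrl.get_obs(): the state, without advancing time (a new reading comes with each control period).
- ctrl.camera(name): name is "scene" or "side" or "wrist"; returns (picture, depth): 480x640x3 uint8, red, green, blue; 480x640 float32, m along the optical axis (not along the pixel's ray), 0 where there is no reading.
- ctrl.camera_info(name): a dict with "camera_matrix" (3x3 intrinsics, pixels), "D" ([k1, k2, p1, p2, k3] as OpenCV has them; the pictures are not rectified), "R" (3x3) and "t" (3): a world point X has camera coordinates R X + t; the wrist camera has in their place "T_tool_cam" (4x4, takes a point from camera to tool coordinates, whose origin is the TCP and whose axes are the flange's). Camera axes: x right, y down, z forward; pixel columns grow to the right and rows downward; lengths in m; the calibration is good to about 2 mm. A picture is of the moment at which its call begins: read the wrist's pose just before it. camera_info takes no time and is no camera call.
- ctrl.hand_in(): hands the job in; it is judged then, once.
The state is a dict: "time_s": time; "q": joint angles; "dq": joint speeds; "joint_efforts": joint torques, N m; "eef_pos": TCP position; "eef_rot": TCP orientation; "wrist_force": force on the tool from outside, world axes, zero at the start; "torque": the same for the moment, N m; "opening": opening from 0.0 (shut) to 1.0 (fully open); "grasp_force": force on a finger pad.
Only numpy, scipy, OpenCV 4.12 (cv2) and the standard library are available. Lean on these libraries where they do the work, as an engineer would, in place of code of your own. Each camera call takes 0.05 s, during which the arm holds its last target. There are 200 camera calls.

## Task

Get the dessert station ready: swing the dispenser's lid fully open until it meets its stop, and leave it open. Then slide the two round marble boards along the steel deck onto the sprung platform in the well (do not lift them), so that it sinks under each and both end up stacked flat, one on the other, below the deck. Do not disturb the other things standing around.

Things in the scene. Friction and masses are not known exactly. Their poses are not given: they have to be found in the camera images.
- dispenser: fixed board dispenser: wooden body with a flat dark steel deck, 300 (x) by 322 (y), 90 high, boards lying on the deck's -y half. Origin under it at table height; body spans x -150 to 150, y -165 to 157; z up. Square open well, x -65 to 65, y 5 to 135, edges flush with the deck. The only raised edge is a steel back stop along the well's +y side (y 137 to 152), 22 high, which carries the lid
- well (a point): centre of the well's mouth at deck height (z 90 above the table); axes as the dispenser's
- platform (a joint): how far the aluminium platform (126 x 126) in the well has sunk, m: 0 unloaded, its top then 2 mm below the deck; at most 0.05. Spring 221 N/m: it sinks about 16 mm per board, a little more than a board's thickness, so the top of the stack stays 2 to 12 mm below the deck
- lid (a joint): angle of the dark wooden lid over the well, rad: 0 shut, flat; 1.83 at its stop, leaning back past upright. Stiff friction hinge (0.26 N m): it stays where it is left, and may start ajar
- lid_hinge (a point): middle of the hinge line, along the dispenser's x, 22 above the deck, at dispenser y 144.5. The lid's free edge is on the -y side and rises. Frame turns with the lid: z is its top's normal, y points from free edge to hinge. Lid: panel 150 wide, 155 long, 8 thick, 20 mm skirts below at front and sides
- lid_handle (a point): middle of the lid's handle, a round steel bar 12 thick, 80 long, parallel to the hinge line; 140 from the hinge along the lid (13 in from the free edge), 46 above it along the lid's normal, 32 mm free under the bar; posts 37 each side of the middle. Frame as lid_hinge's
- board_a: round marble dessert board, a flat disc 110 across, 14 thick, about 0.36 kg, lying on the steel deck; origin at the centre of its underside, z up
- board_b: the second board, alike in every way; either may go in first
- votive: amber glass candle cup, 48 across, 45 high, standing on the deck beside the well; origin at the centre of its underside. A bystander
- jar: small clear glass jar with a steel cap, 42 across, 48 high, standing on the deck at the other side of the well; origin at the centre of its underside. A bystander
- server: cake spatula, about 260 long, lying on the table beside the right (-y) end of the dispenser; origin on its underside near mid-length. A bystander
- mug: white mug, 80 across, 85 high, on the table to the left; origin at the centre of its underside. A bystander
- bowl: white bowl, 120 across, 50 high, on the table to the right; origin at the centre of its underside. A bystander
- bottle: green glass bottle, 60 across, 160 high, on the table to the left; origin at the centre of its underside. A bystander
Not all that is in view belongs to the job. What is shaped like the board_a but turquoise is not meant.

How it is judged:
On the way, in this order (a step that is already met when the one before it is completed fails the run):
1. the lid is open against its stop (value of joint lid above 1.75 rad), for 0.2 s.
2. a board rides on the sunk platform in the well (value of joint platform above 0.011 m and ((horizontal distance between board_a and well below 0.02 m and z of board_a in the frame of well below -0.01 m and angle between board_a's own z axis and vertical below 0.08 rad) or (horizontal distance between board_b and well below 0.02 m and z of board_b in the frame of well below -0.01 m and angle between board_b's own z axis and vertical below 0.08 rad))), for 0.2 s.
At the end, for the whole second after the job is handed in: The lid is still open against its stop (above 1.75 rad); both boards lie flat (within 0.08 rad) and at rest in the well, centres within 20 mm of the well's centre, undersides at least 10 mm below the deck, and the platform has sunk 26 to 42 mm under them (value of joint lid above 1.75 rad and horizontal distance between each of board_a, board_b and well below 0.02 m and z of each of board_a, board_b in the frame of well below -0.01 m and angle between each of board_a, board_b's own z axis and vertical below 0.08 rad and value of joint platform between 0.026 and 0.042 m and linear speed of each of board_a, board_b below 0.02 m/s); the robot touches nothing.
It fails at once if a board is lifted (its underside more than 30 mm above the deck) instead of slid (z of any of board_a, board_b in the frame of well above 0.03 m).
It fails at once if a board is tipped up or pushed off the deck (angle between any of board_a, board_b's own z axis and vertical above 0.6 rad or height (world z) of any of board_a, board_b below 0.02 m).
It fails at once if a bystander is moved more than 30 mm (distance of any of votive, jar, server, mug, bowl, bottle from where it was at the start of the episode above 0.03 m).
It also fails if it takes over 67 s, if anything falls off the work surface, if the arm or the gripper's body presses on something with over 40 N, if the wrist force passes 120 N, or if a joint passes its speed limit or range.

## Working session

There is one attempt and no reset: what is moved stays moved. The work goes in short steps, Python scripts to look and compute and a tool call to move; the robot and the scene stay as the last step left them, time stands still between calls to the robot, and variables do not carry over. Pictures are saved under pics/ and viewed, at most 10 in all, crops included, and the job is handed in when it is done.

Besides the shell and the picture viewer there is one more tool, called after "Emit:" as name(argument=value, ...) on one line, values as JSON. drive_tool: Moves the arm, as the interface text tells. Its arguments: {"type":"object","properties":{"plan":{"type":"array"},"jaw":{"type":"number"}},"required":["plan"]}

```bash
mkdir -p pics; ls
python3 - <<'E'
from bench import ctrl
import cv2, numpy as np
o=ctrl.get_obs(); print({k:np.round(v,3).tolist() for k,v in o.items()})
for n in ["scene","side"]:
    p,d=ctrl.camera(n); cv2.imwrite(f"pics/{n}0.png",p[...,::-1]); np.savez(f"pics/{n}0.npz",p=p,d=d)
    i=ctrl.camera_info(n); print(n,{k:np.round(v,4).tolist() for k,v in i.items()})
i=ctrl.camera_info("wrist");print({k:np.round(v,4).tolist() for k,v in i.items()})
E
```

```text
pics
{'time_s': 0.0, 'q': [-0.206, 0.182, 1.608, -0.0, 1.354, -0.206], 'dq': [-0.001, -0.0, -0.0, 0.001, -0.0, 0.0], 'joint_efforts': [0.0, -44.487, -35.134, -0.0, 0.009, 0.0], 'eef_pos': [0.574, 0.0, 0.23], 'eef_rot': [-0.001, 0.707, 0.707, -0.0], 'wrist_force': [-0.244, 0.196, 0.574], 'torque': [0.053, 0.02, 0.033], 'grasp_force': 0.0, 'opening': 1.002}
scene {'camera_matrix': [[462.5539, 0.0, 315.9311], [0.0, 462.5539, 239.913], [0.0, 0.0, 1.0]], 'D': [-0.0016, 0.0, 0.0, 0.0, 0.0], 'R': [[0.5983, 0.8012, -0.0084], [0.5524, -0.42, -0.7201], [-0.5805, 0.4262, -0.6938]], 't': [-0.2625, -0.1996, 1.4545]}
side {'camera_matrix': [[551.2526, 0.0, 324.8115], [0.0, 551.2526, 241.9949], [0.0, 0.0, 1.0]], 'D': [-0.0423, 0.0, 0.0, 0.0, 0.0], 'R': [[0.7449, -0.667, -0.0165], [-0.5168, -0.5612, -0.6465], [0.422, 0.49, -0.7628]], 't': [-0.3801, 0.3322, 1.0901]}
{'camera_matrix': [[394.1892, 0.0, 316.3016], [0.0, 394.1892, 247.0512], [0.0, 0.0, 1.0]], 'D': [-0.0562, 0.0, 0.0, 0.0, 0.0], 'T_tool_cam': [[0.0006, -0.9643, -0.2649, 0.0657], [1.0, 0.0007, -0.0001, -0.0004], [0.0003, -0.2649, 0.9643, -0.142], [0.0, 0.0, 0.0, 1.0]]}
```

View pics/scene0.png

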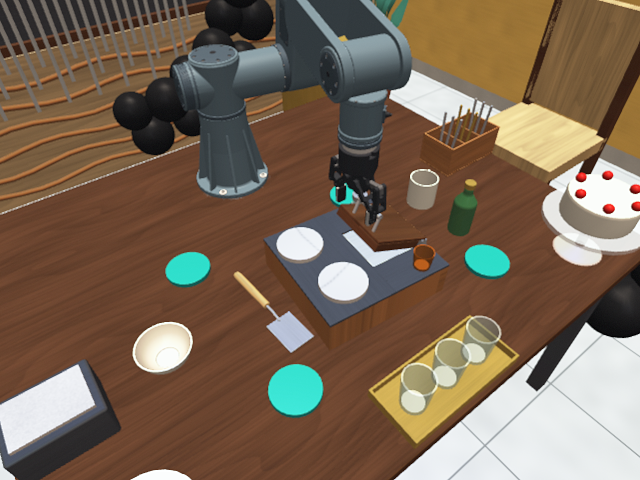

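View pics/side0.png

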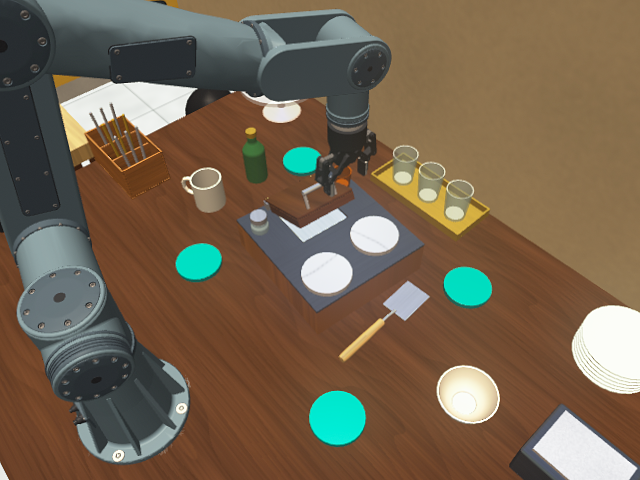

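The scene view shows the white boards at (300,244) and (344,282), with the lid ajar at about (385,225) and the votive at (424,257). The side view shows the boards at (374,235) and (327,273), the jar at (259,220) and the handle at about (320,188). The turquoise discs lie on the table and are decoys.

```bash
cat > h.py <<'E'
import numpy as np, cv2
from bench import ctrl
def cloud(name,p=None,d=None,obs=None):
    "returns Nx.. world points image (480,640,3), picture, depth"
    i=ctrl.camera_info(name)
    if p is None:
        if name=="wrist": obs=ctrl.get_obs()
        p,d=ctrl.camera(name)
    v,u=np.mgrid[:480,:640]
    n=cv2.undistortPoints(np.stack([u,v],-1).reshape(-1,1,2).astype(np.float64),np.array(i["camera_matrix"],float),np.array(i["D"],float)).reshape(480,640,2)
    X=np.dstack([n,np.ones((480,640))])*d[...,None]
    if name=="wrist":
        from scipy.spatial.transform import Rotation as R
        T=np.array(i["T_tool_cam"]); X=X@T[:3,:3].T+T[:3,3]
        q=obs["eef_rot"]; M=R.from_quat([q[1],q[2],q[3],q[0]]).as_matrix()
        W=X@M.T+np.array(obs["eef_pos"])
    else: W=(X-np.array(i["t"]))@np.array(i["R"])
    W[d==0]=np.nan
    return W,p,d
def frame(c,yaw):  # world->dispenser xy
    ca,s=np.cos(yaw),np.sin(yaw); return lambda P:np.c_[(P[:,0]-c[0])*ca+(P[:,1]-c[1])*s,-(P[:,0]-c[0])*s+(P[:,1]-c[1])*ca,P[:,2:]]
def boards(W,p,c):
    "white blobs at board-top height"
    hsv=cv2.cvtColor(p,cv2.COLOR_RGB2HSV)
    m=(hsv[...,1]<40)&(hsv[...,2]>150)&(np.hypot(W[...,0]-c[0],W[...,1]-c[1])<.25)&(np.abs(W[...,2]-.102)<.012)
    n,l,s,ce=cv2.connectedComponentsWithStats(m.astype(np.uint8))
    out=[]
    for k in range(1,n):
        if s[k,4]>150:
            P=W[l==k]; cc,r=cv2.minEnclosingCircle(P[:,:2].astype(np.float32)); out.append((s[k,4],ce[k].round(),np.round(cc,4),round(r,4),np.nanmedian(P[:,2]).round(4)))
    return out
E
python3 - <<'E'
from h import *
for n in ["scene","side"]:
    z=np.load(f"pics/{n}0.npz"); W,p,d=cloud(n,z['p'],z['d'])
    hsv=cv2.cvtColor(p,cv2.COLOR_RGB2HSV)
    m=(np.abs(W[...,2]-.09)<.006)&(hsv[...,2]<110)&(hsv[...,1]<110)&(np.hypot(W[...,0]-.6,W[...,1])<.4)
    k,l,s,ce=cv2.connectedComponentsWithStats(m.astype(np.uint8)); j=1+np.argmax(s[1:,4])
    P=W[l==j]; r=cv2.minAreaRect((P[:,:2]*1000).astype(np.float32)); print(n,s[j],ce[j],np.median(P[:,2]),r,cv2.boxPoints(r).round().tolist())
    for b in boards(W,p,(.6,0)): print(b)
E
```

```text
scene [ 263  208  186  119 5994] [349.60293627 268.997998  ] 0.09127648797337137 ((546.4389038085938, 28.1400146484375), (325.488525390625, 304.61700439453125), 84.92231750488281) [[380.0, -120.0], [684.0, -147.0], [713.0, 177.0], [409.0, 204.0]]
(np.int32(1243), array([299., 243.]), array([ 0.459 , -0.0572]), 0.0633, np.float64(0.1054))
(np.int32(1567), array([343., 281.]), array([ 0.6104, -0.0506]), 0.0608, np.float64(0.1052))
side [ 236  179  188  134 3990] [317.02932331 240.04185464] 0.08917450639099309 ((547.8148803710938, 29.67645263671875), (326.9766845703125, 303.3430480957031), 84.62937927246094) [[382.0, -119.0], [684.0, -147.0], [714.0, 178.0], [412.0, 207.0]]
(np.int32(1404), array([374., 234.]), array([ 0.6153, -0.0516]), 0.0613, np.float64(0.1034))
(np.int32(1689), array([326., 272.]), array([ 0.4633, -0.064 ]), 0.0584, np.float64(0.1037))
```

```bash
cat >> h.py <<'E'
YAW=-0.0915; C=(.5474,.033)
F=frame(C,YAW)
E
python3 - <<'E'
from h import *
for n in ["scene","side"]:
    z=np.load(f"pics/{n}0.npz"); W,p,d=cloud(n,z['p'],z['d'])
    D=F(W.reshape(-1,3)).reshape(W.shape); hsv=cv2.cvtColor(p,cv2.COLOR_RGB2HSV)
    print(n)
    # wood lid panel: profile y-z
    m=(np.abs(D[...,0])<72)&(D[...,2]>.115)&(D[...,2]<.3)&(D[...,1]>-.1)&(D[...,1]<.2)&(np.abs(D[...,0])<.08)
    w=m&(hsv[...,1]>90)&(hsv[...,2]>25)&((hsv[...,0]<15)|(hsv[...,0]>170))
    Q=D[w];print("wood",len(Q),[(b.round(3),*np.percentile(Q[(Q[:,1]>b)&(Q[:,1]<b+.02)][:,2],[10,50,90]).round(3),((Q[:,1]>b)&(Q[:,1]<b+.02)).sum()) for b in np.arange(-.04,.16,.02) if ((Q[:,1]>b)&(Q[:,1]<b+.02)).sum()>5])
    s=m&(hsv[...,1]<60)&(hsv[...,2]>70)
    v,u=np.where(s); Q=D[s]; print("steel",len(Q)); 
    for b in np.arange(-.08,.08,.02):
        k=(Q[:,0]>b)&(Q[:,0]<b+.02)
        if k.sum()>3: print(b.round(2),k.sum(),np.median(Q[k],0).round(3),(Q[k].min(0)).round(3),Q[k].max(0).round(3),(np.median(u[k]),np.median(v[k])))
    # votive/jar
    for nm,mm in [("vot",(hsv[...,0]<14)&(hsv[...,1]>170)&(hsv[...,2]>80)),("any",np.ones_like(m))]:
        for sg in (1,-1):
            k=mm&(sg*D[...,0]>.078)&(sg*D[...,0]<.15)&(D[...,1]>-.0)&(D[...,1]<.16)&(D[...,2]>.1)&(D[...,2]<.145)
            if k.sum()>5: print(nm,sg,k.sum(),np.percentile(D[k],[5,50,95],axis=0).round(3).tolist())
E
python3 - <<'E'
import cv2
a=cv2.imread('pics/side0.png')[140:290,220:420]; cv2.imwrite('pics/c1.png',cv2.resize(a,(800,600),interpolation=3))
E
```

```text
scene
wood 2209 [(np.float64(-0.04), np.float64(0.25), np.float64(0.275), np.float64(0.291), np.int64(15)), (np.float64(-0.02), np.float64(0.156), np.float64(0.16), np.float64(0.167), np.int64(255)), (np.float64(0.0), np.float64(0.165), np.float64(0.174), np.float64(0.178), np.int64(519)), (np.float64(0.02), np.float64(0.151), np.float64(0.168), np.float64(0.172), np.int64(240)), (np.float64(0.04), np.float64(0.141), np.float64(0.159), np.float64(0.164), np.int64(230)), (np.float64(0.06), np.float64(0.133), np.float64(0.151), np.float64(0.156), np.int64(199)), (np.float64(0.08), np.float64(0.126), np.float64(0.143), np.float64(0.147), np.int64(222)), (np.float64(0.1), np.float64(0.127), np.float64(0.135), np.float64(0.139), np.int64(224)), (np.float64(0.12), np.float64(0.124), np.float64(0.127), np.float64(0.131), np.int64(219)), (np.float64(0.14), np.float64(0.12), np.float64(0.122), np.float64(0.124), np.int64(78))]
steel 262
-0.08 20 [-0.072  0.018  0.164] [-0.075 -0.006  0.145] [-0.065  0.092  0.179] (np.float64(345.5), np.float64(204.0))
-0.06 4 [-0.049  0.029  0.168] [-0.056 -0
[... 2377 characters left out ...]
, np.float64(187.5))
0.0 14 [0.003 0.031 0.208] [0.    0.026 0.134] [0.018 0.104 0.213] (np.float64(317.5), np.float64(186.0))
0.02 26 [0.037 0.019 0.175] [ 0.021 -0.007  0.137] [0.04  0.101 0.213] (np.float64(334.0), np.float64(190.5))
0.04 6 [ 0.046 -0.003  0.15 ] [ 0.04  -0.007  0.137] [0.056 0.101 0.181] (np.float64(343.0), np.float64(202.5))
0.06 34 [ 0.076 -0.036  0.266] [ 0.062 -0.04   0.149] [ 0.08  -0.003  0.29 ] (np.float64(365.0), np.float64(167.5))
vot 1 141 [[0.1, 0.077, 0.103], [0.12, 0.087, 0.123], [0.14, 0.116, 0.134]]
any 1 199 [[0.1, 0.076, 0.102], [0.122, 0.089, 0.121], [0.14, 0.117, 0.134]]
any -1 361 [[-0.14, 0.077, 0.103], [-0.125, 0.087, 0.131], [-0.106, 0.108, 0.138]]
```

View pics/c1.png

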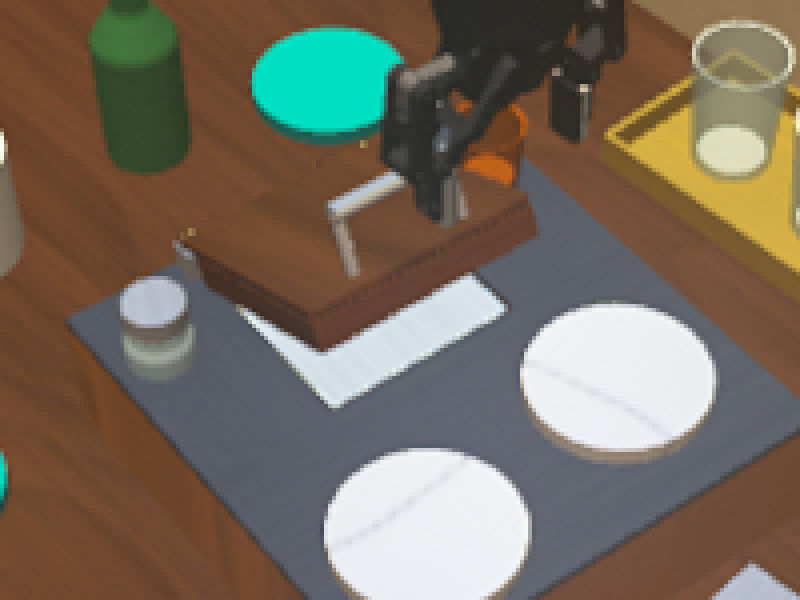

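Crop: the white boards (each with a marble vein, lying on the deck) are at (618,378) and (428,545), and they fit the description. The turquoise disc at (330,80) is on the table and is a decoy. The lid is about 0.38 rad ajar, with its bar at dispenser y≈31, z≈207, matching the given geometry. I'll close the fingers, line up with the dispenser and push the bar along its arc.

Emit:
drive_tool(plan=[[[0.05,-0.067,0,0.029],[0.05,-0.067,0,0.029],[0.05,-0.067,0,0.029],[0.05,-0.067,0,0.029],[0.05,-0.067,0,0.029],[0.05,-0.067,0.05,0.029],[0.05,-0.067,0.0975,0.029],[0.08,-0.067,0.0975,0.029],[0.1075,-0.067,0.0975,0.029],[0.1075,-0.067,0.0975,0.029],[0.1075,-0.067,0.0975,0.029]]], jaw=1)

```text
time_s: 1.02
eef_pos: [0.5491, 0.0439, 0.1937]
eef_rot: [0.001, 0.738, 0.675, 0.001]
wrist_force: [0.1, 0.1, -0.2]
opening: 0.001
grasp_force: 0.0
```

Emit:
drive_tool(plan=[[[0.0305,0,-0.028,0],[0.0505,0,-0.047,0],[0.072,0,-0.064,0],[0.095,0,-0.08,0],[0.1185,0,-0.094,0],[0.143,0,-0.106,0],[0.169,0,-0.117,0],[0.195,0,-0.125,0],[0.224,0,-0.132,0],[0.256,0,-0.1365,0],[0.256,0,-0.1365,0],[0.25,0,-0.1365,0]]])

```text
time_s: 2.02
eef_pos: [0.5569, 0.1443, 0.2464]
eef_rot: [-0.001, 0.738, 0.675, -0.0]
wrist_force: [0.8, 0.9, -0.0]
opening: -0.003
grasp_force: 0.0
```

Run:
```python
from h import *
p,d=ctrl.camera("side"); cv2.imwrite("pics/s2.png",p[60:300,180:500,::-1].repeat(2,0).repeat(2,1))
```

```text
(no output)
```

View pics/s2.png

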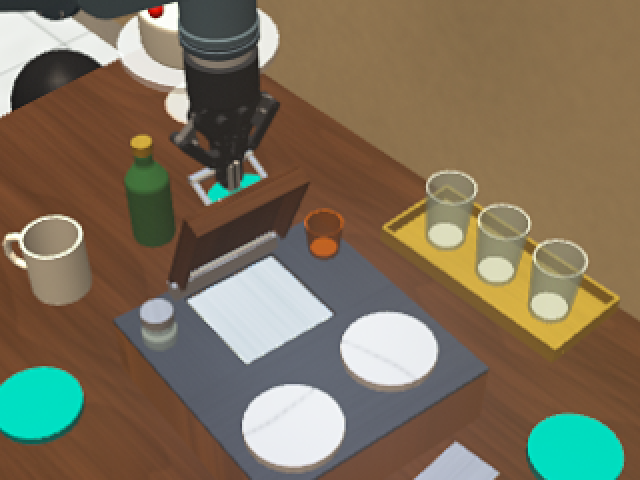

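The lid is now at about 1.15 rad, with its finger in the handle gap at (233,172). The well is clear at (260,308). I'll continue along the arc to the stop.

Emit:
drive_tool(plan=[[[0.036,0,-0.007,0],[0.073,0,-0.006,0],[0.11,0,-0.001,0],[0.145,0,0.007,0],[0.18,0,0.019,0],[0.214,0,0.035,0],[0.235,0,0.047,0],[0.245,0,0.0525,0],[0.245,0,0.0525,0]]])

```text
time_s: 2.82
eef_pos: [0.5656, 0.2397, 0.2248]
eef_rot: [0.0, 0.738, 0.674, -0.002]
wrist_force: [-0.2, -3.7, -0.2]
opening: 0.001
grasp_force: 2.2
```

```bash
cat >> h.py <<'E'
def lid():
    "lid angle from handle-bar / panel points, dispenser frame"
    for n in ["side","scene"]:
        W,p,d=cloud(n); D=F(W.reshape(-1,3)).reshape(W.shape)
        hsv=cv2.cvtColor(p,cv2.COLOR_RGB2HSV)
        m=(np.abs(D[...,0])<.07)&(D[...,1]>.1)&(D[...,1]<.24)&(D[...,2]>.125)&(D[...,2]<.27)&(hsv[...,1]>90)&((hsv[...,0]<15)|(hsv[...,0]>170))
        Q=D[m]
        print(n,len(Q),[(b.round(3),*np.percentile(Q[(Q[:,2]>b)&(Q[:,2]<b+.02)][:,1],[10,50,90]).round(3)) for b in np.arange(.12,.27,.02) if ((Q[:,2]>b)&(Q[:,2]<b+.02)).sum()>5])
    return W,p,d
E
python3 -c "
from h import *
lid();print(ctrl.get_obs()['wrist_force'])"
```

```text
side 2962 [(np.float64(0.12), np.float64(0.146), np.float64(0.15), np.float64(0.153)), (np.float64(0.14), np.float64(0.15), np.float64(0.154), np.float64(0.158)), (np.float64(0.16), np.float64(0.155), np.float64(0.16), np.float64(0.164)), (np.float64(0.18), np.float64(0.161), np.float64(0.165), np.float64(0.169)), (np.float64(0.2), np.float64(0.167), np.float64(0.171), np.float64(0.175)), (np.float64(0.22), np.float64(0.172), np.float64(0.176), np.float64(0.179)), (np.float64(0.24), np.float64(0.164), np.float64(0.179), np.float64(0.187)), (np.float64(0.26), np.float64(0.162), np.float64(0.168), np.float64(0.177))]
scene 2646 [(np.float64(0.12), np.float64(0.146), np.float64(0.149), np.float64(0.151)), (np.float64(0.14), np.float64(0.149), np.float64(0.153), np.float64(0.156)), (np.float64(0.16), np.float64(0.154), np.float64(0.159), np.float64(0.162)), (np.float64(0.18), np.float64(0.16), np.float64(0.164), np.float64(0.167)), (np.float64(0.2), np.float64(0.165), np.float64(0.169), np.float64(0.172)), (np.float64(0.22), np.float64(0.171), np.float64(0.174), np.float64(0.178)), (np.float64(0.24), np.float64(0.164), np.float64(0.178), np.float64(0.188)), (np.float64(0.26), np.float64(0.162), np.float64(0.169), np.float64(0.182))]
[-0.05028198 -2.91613528 -0.886988  ]
```

Both views give a lid slope of 1.83 rad, so it is at the stop. I'll nudge it 2 mm more, then go up and away toward board_b.

Emit:
drive_tool(plan=[[[0.006,0,0.002,0],[0.006,0,0.002,0],[0.006,0,0.002,0],[0.0,0,0,0],[-0.004,0,-0.04,0],[-0.004,0,-0.1,0],[-0.004,0,-0.19,0],[-0.06,0,-0.19,0],[-0.15,0.0,-0.19,0],[-0.25,0.05,-0.19,0],[-0.35,0.1,-0.19,0],[-0.45,0.15,-0.19,0]]])

```text
time_s: 3.92
eef_pos: [0.6066, 0.0632, 0.3022]
eef_rot: [-0.0, 0.738, 0.675, 0.001]
wrist_force: [0.2, 0.3, 0.6]
opening: 0.002
grasp_force: 0.0
```

Emit:
drive_tool(plan=[[[-0.1,0.04,0,-0.037],[-0.2,0.08,0,-0.074],[-0.3,0.13,0,-0.111],[-0.38,0.13,0,-0.148],[-0.38,0.13,0,-0.185],[-0.38,0.13,0,-0.222],[-0.38,0.13,0,-0.222],[-0.38,0.13,0,-0.222]]], jaw=0)

```text
time_s: 4.58
eef_pos: [0.6443, -0.0918, 0.3016]
eef_rot: [-0.0, 0.465, 0.885, 0.0]
wrist_force: [-0.6, 0.1, -0.7]
opening: 1.001
grasp_force: 0.0
```

Run:
```python
from h import *
np.set_printoptions(suppress=True)
def show(n,W,p):
    D=F(W.reshape(-1,3)).reshape(W.shape); hsv=cv2.cvtColor(p,cv2.COLOR_RGB2HSV)
    for b in boards(W,p,C): print(n,b,F(np.array([[*b[2],0]]))[0].round(4))
    # deck edge + well rect
    m=(np.abs(D[...,0])<.1)&(np.abs(D[...,1]-.06)<.1)&(D[...,2]<.094)&(D[...,2]>.08)&(hsv[...,2]>130)
    k,l,s,c=cv2.connectedComponentsWithStats(m.astype(np.uint8)); j=1+np.argmax(s[1:,4]); P=D[l==j]
    print(n,"well",s[j,4],cv2.minAreaRect((P[:,:2]*1000).astype(np.float32)),np.median(P[:,2]))
W,p,d=lid(); show("scene",W,p); cv2.imwrite("pics/sc3.png",p[150:390,200:520,::-1].repeat(2,0).repeat(2,1))
W,p,d=cloud("side"); show("side",W,p)
o=ctrl.get_obs(); print(o["eef_pos"],o["q"],F(np.array([o["eef_pos"]])))
```

```text
side 2956 [(np.float64(0.12), np.float64(0.147), np.float64(0.15), np.float64(0.153)), (np.float64(0.14), np.float64(0.15), np.float64(0.155), np.float64(0.158)), (np.float64(0.16), np.float64(0.156), np.float64(0.16), np.float64(0.164)), (np.float64(0.18), np.float64(0.161), np.float64(0.165), np.float64(0.169)), (np.float64(0.2), np.float64(0.167), np.float64(0.171), np.float64(0.174)), (np.float64(0.22), np.float64(0.172), np.float64(0.176), np.float64(0.18)), (np.float64(0.24), np.float64(0.163), np.float64(0.179), np.float64(0.187)), (np.float64(0.26), np.float64(0.162), np.float64(0.168), np.float64(0.177))]
scene 2627 [(np.float64(0.12), np.float64(0.146), np.float64(0.149), np.float64(0.151)), (np.float64(0.14), np.float64(0.15), np.float64(0.153), np.float64(0.156)), (np.float64(0.16), np.float64(0.155), np.float64(0.158), np.float64(0.161)), (np.float64(0.18), np.float64(0.16), np.float64(0.164), np.float64(0.167)), (np.float64(0.2), np.float64(0.165), np.float64(0.169), np.float64(0.172)), (np.float64(0.22), np.float64(0.17), np.float64(0.174), np.float64(0.178)), (np.floa
[... 493 characters left out ...]
 0.0682 -0.0778  0.    ]
scene well 1903 ((2.8368377685546875, 69.5416259765625), (132.0102081298828, 133.6121063232422), 0.1929350346326828) 0.08952701270377056
side (np.int32(1403), array([374., 234.]), array([ 0.616 , -0.0523]), 0.0612, np.float64(0.1033)) [ 0.0761 -0.0787  0.    ]
side (np.int32(1691), array([326., 272.]), array([ 0.4636, -0.0632]), 0.0587, np.float64(0.1037)) [-0.0747 -0.1035  0.    ]
side well 2109 ((0.0869598388671875, 69.38186645507812), (132.94056701660156, 136.21524047851562), 0.7298900485038757) 0.08719767649256957
[ 0.64432652 -0.09132796  0.30191478] [-0.32297317  0.30198986  1.31850772  0.00029885  1.5209323  -0.9277828 ] [[ 0.1078812  -0.11495146  0.30191478]]
```

View pics/sc3.png

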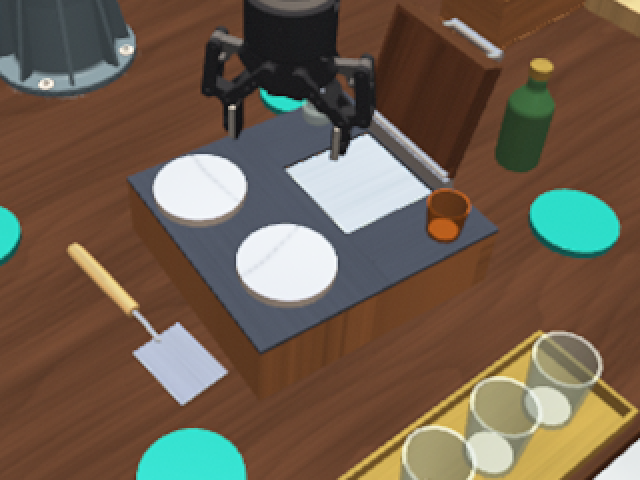

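The lid rests open at (440,90). The boards are at (200,187) and (287,262) in the crop and the well is at (358,180), centred at dispenser (0,70) as expected. Next I'll descend behind board_b, with the open fingers as a cradle at 40°.

Emit:
drive_tool(plan=[[[-0.02,-0.011,0.1,0],[-0.02,-0.011,0.2,0],[-0.02,-0.011,0.3,0],[-0.02,-0.011,0.4,0],[-0.02,-0.011,0.48,0],[-0.02,-0.011,0.52,0],[-0.02,-0.011,0.535,0],[-0.02,-0.011,0.545,0],[-0.02,-0.011,0.545,0]]])

```text
time_s: 5.48
eef_pos: [0.6457, -0.1009, 0.0844]
eef_rot: [0.0, 0.464, 0.886, 0.0]
wrist_force: [0.1, 0.4, 1.0]
opening: 1.0
grasp_force: 0.0
```

Run:
```python
from h import *
o=ctrl.get_obs(); print(F(np.array([o["eef_pos"]])),o["wrist_force"])
p,d=ctrl.camera("side"); q,d=ctrl.camera("wrist")
cv2.imwrite("pics/s4.png",np.hstack([cv2.resize(p[130:330,260:460],(400,400)),cv2.resize(q,(400,400))])[...,::-1])
```

```text
[[ 0.11012351 -0.12440147  0.08435756]] [0.0898738  0.42440368 0.99576318]
```

View pics/s4.png

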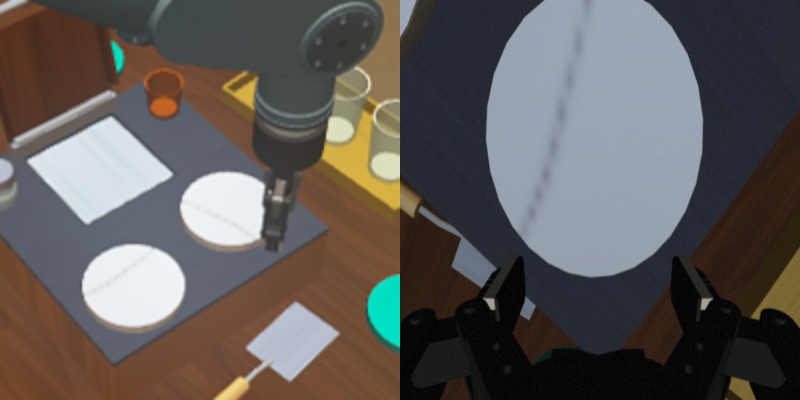

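Wrist view: the board is centred between the two fingers, whose tips are at about (503,280) and (692,280). I'll slide it diagonally first.

Emit:
drive_tool(plan=[[[0.02,0,0,0],[0.045,0,0,0],[0.07,0,0,0],[0.1,0,0,0],[0.13,0,0,0],[0.16,0,0,0],[0.19,0,0,0],[0.22,0,0,0],[0.25,0,0,0],[0.275,0,0,0],[0.295,0.002,0,0],[0.304,0.003,0,0]]])

```text
time_s: 6.58
eef_pos: [0.5758, 0.0008, 0.084]
eef_rot: [-0.0, 0.463, 0.886, -0.0]
wrist_force: [2.2, -4.2, 4.4]
opening: 1.003
grasp_force: 3.7
```

```bash
cat >> h.py <<'E'
def bd(n):
    W,p,d=cloud(n)
    for b in boards(W,p,C): print(n,b,F(np.array([[*b[2],0]]))[0].round(4))
    o=ctrl.get_obs(); print("tcp",F(np.array([o["eef_pos"]]))[0].round(4),np.round(o["wrist_force"],1))
    return W,p
E
python3 -c "
from h import *
bd('side');bd('scene')"
```

```text
side (np.int32(935), array([319., 226.]), array([0.5522, 0.04  ]), 0.0629, np.float64(0.1037)) [0.0041 0.0074 0.    ]
side (np.int32(1691), array([326., 272.]), array([ 0.463 , -0.0635]), 0.0582, np.float64(0.1038)) [-0.0752 -0.1038  0.    ]
tcp [ 0.0311 -0.0292  0.0839] [ 1.6 -1.1  3.1]
scene (np.int32(1219), array([299., 243.]), array([ 0.4552, -0.0584]), 0.0623, np.float64(0.1053)) [-0.0835 -0.0994  0.    ]
scene (np.int32(531), array([352., 253.]), array([0.5608, 0.014 ]), 0.0448, np.float64(0.1052)) [ 0.0151 -0.0177  0.    ]
tcp [ 0.0312 -0.0295  0.0837] [ 1.1 -0.8  2.8]
```

Emit:
drive_tool(plan=[[[0.013,0.01,0,0],[0.027,0.021,0,0],[0.04,0.032,0,0],[0.054,0.043,0,0],[0.067,0.054,0,0],[0.081,0.065,0,0],[0.094,0.075,0,0],[0.108,0.086,0,0],[0.121,0.097,0,0],[0.13,0.104,0,0],[0.1345,0.108,0,0],[0.1345,0.108,0,0]]])

```text
time_s: 7.68
eef_pos: [0.5817, 0.0691, 0.0839]
eef_rot: [-0.0, 0.463, 0.886, 0.0]
wrist_force: [-0.3, 0.4, 0.2]
opening: 0.996
grasp_force: 0.0
```

Run:
```python
from h import *
o=ctrl.get_obs();print(F(np.array([o["eef_pos"]])),o["wrist_force"])
p,d=ctrl.camera("side"); q,d=ctrl.camera("wrist")
cv2.imwrite("pics/s5.png",np.hstack([cv2.resize(p[130:330,230:430],(400,400)),cv2.resize(q,(400,400))])[...,::-1])
```

```text
[[0.03086478 0.03907028 0.0838779 ]] [-0.31775009  0.43150018  0.21179647]
```

View pics/s5.png

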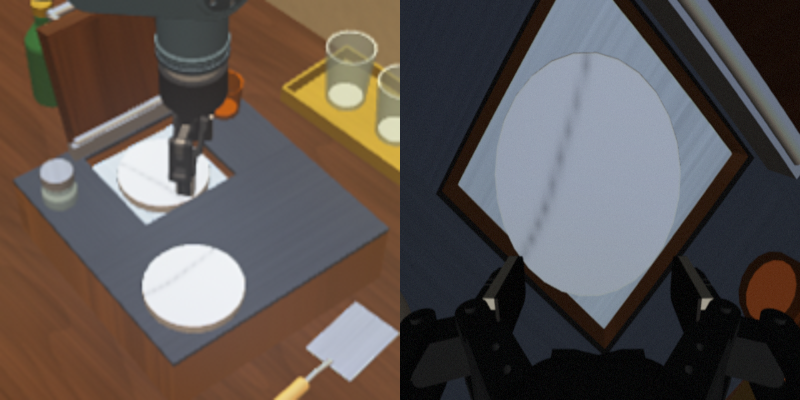

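board_b sits flat in the well at (590,170) in the wrist view. I'll go up and over to board_a with the mirrored heading.

Emit:
drive_tool(plan=[[[0,0,-0.08,0],[0,0,-0.16,0],[0,0,-0.25,0],[-0.02,-0.08,-0.25,0.039],[-0.04,-0.16,-0.25,0.078],[-0.05,-0.24,-0.25,0.117],[-0.07,-0.32,-0.25,0.156],[-0.08,-0.4,-0.25,0.195],[-0.1,-0.48,-0.25,0.234],[-0.12,-0.56,-0.25,0.273],[-0.12,-0.58,-0.25,0.312],[-0.12,-0.58,-0.25,0.351]]])

```text
time_s: 8.78
eef_pos: [0.4168, -0.1052, 0.184]
eef_rot: [0.0, 0.862, 0.507, -0.0]
wrist_force: [0.5, 0.3, 0.8]
opening: 1.0
grasp_force: 0.0
```

Emit:
drive_tool(plan=[[[0,0,0,0.039],[0,0,0,0.078],[0,0,0,0.093],[0,0,0,0.093],[0,0,0,0.093]]])

```text
time_s: 9.2
eef_pos: [0.4184, -0.1036, 0.184]
eef_rot: [0.0, 0.924, 0.382, 0.0]
wrist_force: [-0.3, -0.3, 0.7]
opening: 1.0
grasp_force: 0.0
```

Run:
```python
from h import *
from scipy.spatial.transform import Rotation as R
bd("scene")
W,p=bd("side"); D=F(W.reshape(-1,3)).reshape(W.shape); hsv=cv2.cvtColor(p,cv2.COLOR_RGB2HSV)
m=(np.abs(D[...,0])<.06)&(np.abs(D[...,1]-.07)<.06)&(D[...,2]<.12)&(D[...,2]>.05)
print(np.percentile(D[m][:,2],[5,25,50,75,95]))
o=ctrl.get_obs(); q=o["eef_rot"]; M=R.from_quat([*q[1:],q[0]]).as_matrix(); print(np.degrees(np.arctan2(M[1,0],M[0,0])-YAW))
```

```text
scene (np.int32(1245), array([299., 243.]), array([ 0.4534, -0.0594]), 0.0634, np.float64(0.1053)) [-0.0852 -0.1006  0.    ]
tcp [-0.116  -0.1478  0.184 ] [-0.1 -0.7  1. ]
side (np.int32(1638), array([326., 273.]), array([ 0.462 , -0.0635]), 0.0595, np.float64(0.1038)) [-0.0762 -0.1039  0.    ]
tcp [-0.116  -0.1477  0.1839] [-0.1 -0.5 -0.5]
[0.06822986 0.07161774 0.08304466 0.085636   0.08815757]
50.140625939064186
```

Emit:
drive_tool(plan=[[[0,0,0.1,0],[0,0,0.19,0],[0,0,0.23,0],[0,0,0.25,0],[0,0,0.25,0]]])

```text
time_s: 9.72
eef_pos: [0.4172, -0.1027, 0.0823]
eef_rot: [-0.001, 0.924, 0.382, -0.001]
wrist_force: [-0.5, 0.0, -0.2]
opening: 1.001
grasp_force: 0.0
```

Emit:
drive_tool(plan=[[[0.025,0,0,0],[0.05,-0.001,0,0],[0.08,-0.004,0,0],[0.115,-0.007,0,0],[0.15,-0.01,0,0],[0.185,-0.013,0,0],[0.22,-0.016,0,0],[0.255,-0.02,0,0],[0.29,-0.023,0,0],[0.325,-0.026,0,0],[0.348,-0.028,0,0],[0.36,-0.028,0,0]]])

```text
time_s: 10.72
eef_pos: [0.5144, 0.0073, 0.0852]
eef_rot: [0.001, 0.924, 0.382, 0.001]
wrist_force: [-2.3, -1.1, 0.7]
opening: 0.999
grasp_force: 1.3
```

Run:
```python
from h import *
bd("side")
bd("scene")
```

```text
side (np.int32(533), array([323., 235.]), array([0.5263, 0.0218]), 0.0425, np.float64(0.1037)) [-0.02   -0.0131  0.    ]
tcp [-0.0305 -0.0287  0.0851] [-1.  -0.4  0.5]
scene (np.int32(1100), array([359., 246.]), array([0.5432, 0.0466]), 0.0636, np.float64(0.1053)) [-0.0054  0.0132  0.    ]
tcp [-0.031  -0.0292  0.0848] [ 0.2 -1.4 -0.4]
```

Emit:
drive_tool(plan=[[[0.013,-0.011,0,0],[0.027,-0.022,0,0],[0.04,-0.033,0,0],[0.053,-0.044,0,0],[0.067,-0.055,0,0],[0.08,-0.066,0,0],[0.093,-0.077,0,0],[0.107,-0.088,0,0],[0.12,-0.1,0,0],[0.128,-0.107,0,0],[0.1325,-0.1105,0,0],[0.1325,-0.1105,0,0]]])

```text
time_s: 11.82
eef_pos: [0.5191, 0.0754, 0.0839]
eef_rot: [-0.0, 0.924, 0.382, 0.0]
wrist_force: [0.8, -0.4, -0.1]
opening: 1.002
grasp_force: 0.0
```

Run:
```python
from h import *
o=ctrl.get_obs();print(F(np.array([o["eef_pos"]])),o["wrist_force"])
p,d=ctrl.camera("scene"); q,d=ctrl.camera("wrist")
cv2.imwrite("pics/s6.png",np.hstack([cv2.resize(p[160:360,260:460],(400,400)),cv2.resize(q,(400,400))])[...,::-1])
```

```text
[[-0.03203212  0.0396888   0.08392894]] [ 0.81339115 -0.36749238 -0.10245485]
```

View pics/s6.png

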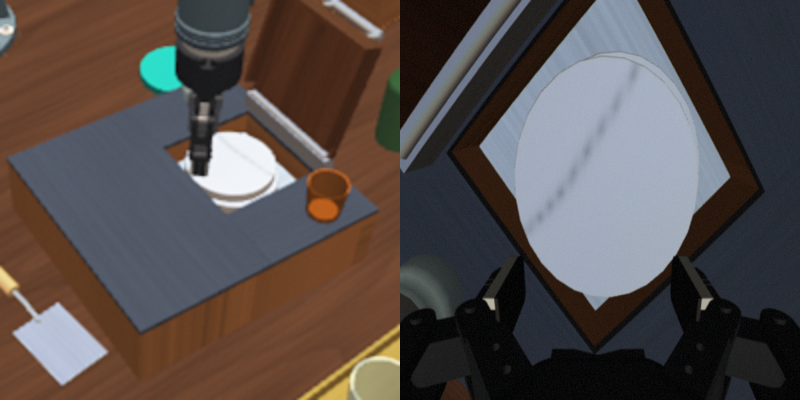

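Both boards are stacked in the well at about (607,175) in the wrist view. I'll lift straight off, back away and check.

Emit:
drive_tool(plan=[[[0,0,-0.08,0],[0,0,-0.17,0],[0,0,-0.27,0],[-0.1,0,-0.3,0],[-0.2,0,-0.3,0],[-0.3,0,-0.3,0],[-0.38,0,-0.3,0],[-0.38,0,-0.3,0],[-0.38,0,-0.3,0],[-0.38,0,-0.3,0],[-0.38,0,-0.3,0]]])

```text
time_s: 12.83
eef_pos: [0.4119, -0.0321, 0.2041]
eef_rot: [0.0, 0.924, 0.381, 0.0]
wrist_force: [-0.5, 0.4, 0.6]
opening: 0.999
grasp_force: 0.0
```

Run:
```python
from h import *
lid()
for n in ["side","scene"]:
    W,p,d=cloud(n); D=F(W.reshape(-1,3)).reshape(W.shape); hsv=cv2.cvtColor(p,cv2.COLOR_RGB2HSV)
    m=(np.abs(D[...,0])<.064)&(np.abs(D[...,1]-.07)<.064)&(D[...,2]<.1)&(D[...,2]>.074)&(hsv[...,1]<25)&(hsv[...,2]>150)
    P=D[m]; A=np.c_[P[:,:2],np.ones(len(P))]; c=np.linalg.lstsq(A,P[:,2],rcond=None)[0]
    print(n,len(P),np.median(P,0),"tilt",c[:2],cv2.minEnclosingCircle(P[:,:2].astype(np.float32)),np.percentile(P[:,2],[5,95]))
    cv2.imwrite(f"pics/f_{n}.png",p[...,::-1])
a=cv2.imread("pics/f_side.png")[120:320,210:410];b=cv2.imread("pics/f_scene.png")[150:350,270:470]
cv2.imwrite("pics/f.png",np.hstack([cv2.resize(a,(400,400)),cv2.resize(b,(400,400))]))
```

```text
side 221 [(np.float64(0.12), np.float64(0.14), np.float64(0.149), np.float64(0.153)), (np.float64(0.14), np.float64(0.134), np.float64(0.154), np.float64(0.158)), (np.float64(0.16), np.float64(0.139), np.float64(0.158), np.float64(0.163)), (np.float64(0.18), np.float64(0.144), np.float64(0.165), np.float64(0.169)), (np.float64(0.2), np.float64(0.154), np.float64(0.17), np.float64(0.173))]
scene 2644 [(np.float64(0.12), np.float64(0.146), np.float64(0.148), np.float64(0.151)), (np.float64(0.14), np.float64(0.15), np.float64(0.153), np.float64(0.156)), (np.float64(0.16), np.float64(0.154), np.float64(0.158), np.float64(0.162)), (np.float64(0.18), np.float64(0.16), np.float64(0.164), np.float64(0.167)), (np.float64(0.2), np.float64(0.165), np.float64(0.169), np.float64(0.172)), (np.float64(0.22), np.float64(0.17), np.float64(0.175), np.float64(0.178)), (np.float64(0.24), np.float64(0.162), np.float64(0.178), np.float64(0.186)), (np.float64(0.26), np.float64(0.163), np.float64(0.169), np.float64(0.183))]
side 267 [-0.0364551   0.04438745  0.08411023] tilt [-0.00907113 -0.00704203] ((-0.00828658975660801, 0.04961054399609566), 0.06384828686714172) [0.08068275 0.08767001]
scene 1150 [-0.0015401   0.0615143   0.08609733] tilt [-0.00817418  0.00189909] ((0.005995443090796471, 0.05973046272993088), 0.06795429438352585) [0.08346281 0.08844612]
```

View pics/f.png

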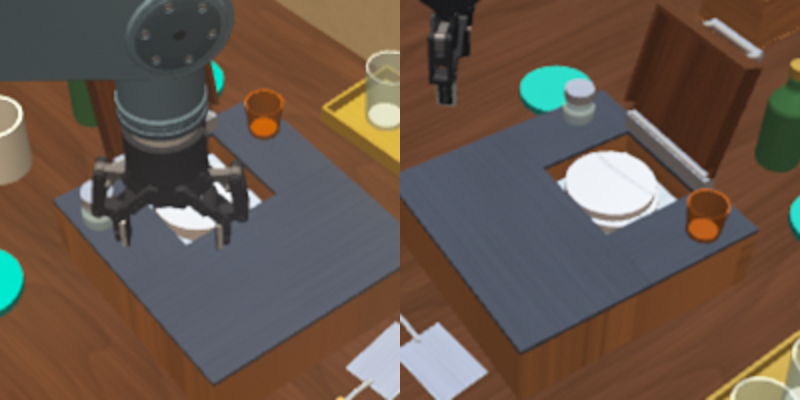

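The lid is at its stop. The top board is flat (tilt about 0.01) with its top about 5 mm below the deck, so both boards are inside the well walls, within 10 mm per axis. The bystanders in view stand where they were.

```bash
python3 -c "
from bench import ctrl
print(ctrl.hand_in())"
```

```text
the job is handed in; nothing more can be done
None
```

The job is handed in: by my last measurements the lid is open at its stop (about 1.83 rad) and both marble boards lie flat and stacked in the well below the deck, though the hand-in returned no verdict.

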